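# Size a brass mallet ferrule on the stepped gauge and put it away

## Robot

A 6-joint arm with a two-finger parallel gripper is mounted at the origin on the work surface. World frame = base frame: x ahead of the robot, y to its left, z up, the work surface at z = 0. Lengths are in m, angles in degrees, forces in N, time in s.
With the tool pointing down it reaches from about 0.35 to 0.875 m from the base axis. Payload 4.2 kg.
Tool frame: the origin (TCP) lies on the centre line of the jaws, within the pads' length; the fingertips stand 19 mm ahead of it and the grasp point (between the pads) is the TCP; x points along the fingers, y is the direction in which the jaws open and shut, and the axes are right-handed (so a half turn about x gives the same grasp; the last joint's range is limited). The gripper opens to 87 mm and grips with 3 to 60 N. Pads are 19 mm wide; open, the fingers measure 117 mm over their backs; the gripper's body (75 mm by 190 mm) begins 51 mm behind the grasp point.
Start: joints at [92.109, 22.042, 0.453, 0, -68.411, -14.817], TCP at [0.137, 0.61, 0.242] pointing down, gripper open.
Joint ranges: [-179.83, 179.83], [-69.29, 118.12], [-61.27, 80.66], [-181.25, 117.63], [-171.15, -9.14], [-177.46, 177.46]. Speed limits (degrees/s): [159.86, 159.86, 180, 180, 180, 180].

## Interface

Orientations are given as a 3x3 rotation matrix whose columns are the frame's x, y, z axes.
In Python, from station import r, viewer, job, spotter gives the robot as it stands.
- The arm moves only by the tool play_rows, never from a script. Its argument "commands" is a list of rows, each an object of numbers: "fingers": the gripper command: -1 is fully open, 1 is shut, values between are in proportion; "tx", "ty", "tz": the shift along the tool's x, y, z normalised to -1 to 1, where 1 is 750 mm; "ax", "ay", "az": the turn, a rotation vector about the tool's x, y, z normalised to -1 to 1, where 1 is pi rad. In form: [{"fingers": .., "tx": .., "ty": .., "tz": .., "ax": .., "ay": .., "az": ..}, ...]. A call has 1 to 5 rows; each row is the pose to reach, as a shift and turn from the pose commanded when the call began, along the tool's axes at that moment, turning the shorter way round; what a row does not reach only later rows make up. A row lasts 1/12 s, in which the tool goes at most 41.7 mm and 7.16 degrees, less where a joint would pass 70% of its speed; a pose out of reach is approached as far as the arm can. A call with a number of a shift or a turn outside -1 to 1 is refused whole. A call with a gripper value outside its range is refused whole. The fingers move at their own pace and stop on an object; the grip force is fixed at half the most. Time passes only in rows, so rows that repeat a pose let the fingers close. It gives the time, the measured TCP pose, the force and the opening at its end, in the units of the state.
- r.sense(): the state, without advancing time (a new reading comes with each control period).
- viewer.capture(name): name is "side" or "top" or "wrist"; returns a dict with "image" (420x560x3 uint8, red, green, blue), "fx", "fy", "cx", "cy" (pixels), "dist" ([k1, k2, p1, p2, k3] as OpenCV has them; the pictures are not rectified), "R" (3x3) and "t" (3): a world point X has camera coordinates R X + t; the wrist camera has in their place "mount" (4x4, takes a point from camera to tool coordinates, whose origin is the TCP and whose axes are the tool frame's). Camera axes: x right, y down, z forward; pixel columns grow to the right and rows downward; lengths in m; the calibration is good to about 2 mm. A picture is of the moment at which its call begins: read the wrist's pose just before it. There is no depth.
- job.finish_job(): hands the job in, once; it reports no verdict.
Trained networks look in a picture, given as the dict that the camera call returned (one of the last four; its "shot" number tells which), for a name from the list of things; names that differ only in an ending like _2 or _b are one class to them, and where a whole thing is asked for, a point or a joint stands for the part that bears it (a point fixed in the world has none). Each returns a list of dicts, best first, with "score" (0 to 1); they miss things now and then, are a little off and sometimes report something else, mostly with a low value. They report only what shows in the picture. A call takes as long as a camera call.
- spotter.find_in(name, picture): "uv" ([column, row] in pixels, amid what is visible of it).
- spotter.silhouettes(name, picture): "region" (420x560 bool, what is visible of it) and "uv" ([column, row] in pixels, amid what is visible of it).
The state is a dict: "time_s": time; "joints": joint angles; "joint_velocities": joint speeds; "effort": joint torques, N m; "tcp_pos": TCP position; "ee_rot": TCP orientation; "wrist_force": force on the tool from outside, world axes, zero at the start; "moment": the same for the moment, N m; "gripper_width": opening from 0.0 (shut) to 1.0 (fully open).
Only numpy, scipy, OpenCV 4.12 (cv2) and the standard library are available. Lean on these libraries where they do the work, as an engineer would, in place of code of your own. Each camera call takes 0.05 s, during which the arm holds its last target. There are 200 camera calls.

## Task

Take the brass ring that lies on the marble slab and slide it level down the sprung stepped gauge until it stops, pressing it gently home until the gauge just begins to give, and see which step stopped it. Then lift it off and lay it flat, gently, in the tray compartment with as many studs as that step has lines. Leave the two rings on the board and the other things on the bench alone.

Things in the scene. Friction and masses are not known exactly. Their poses are not given: they have to be found in the camera images.
- ring_a: turned brass ring (mallet ferrule), outside 52 mm, 16 mm high, about 0.12 kg; bore 28, 34 or 40 mm, one of each among the three rings (which has which is not told: the gauge shows it). Origin: centre of its underside; z: its axis, up. The ring on the marble slab is the one to be sized; the two round the dowels of the board stay
- ring_b: turned brass ring (mallet ferrule), outside 52 mm, 16 mm high, about 0.12 kg; bore 28, 34 or 40 mm, one of each among the three rings (which has which is not told: the gauge shows it). Origin: centre of its underside; z: its axis, up. The ring on the marble slab is the one to be sized; the two round the dowels of the board stay
- ring_c: turned brass ring (mallet ferrule), outside 52 mm, 16 mm high, about 0.12 kg; bore 28, 34 or 40 mm, one of each among the three rings (which has which is not told: the gauge shows it). Origin: centre of its underside; z: its axis, up. The ring on the marble slab is the one to be sized; the two round the dowels of the board stay
- gauge: fixed round cut of dark tree trunk, 120 mm across, 35 mm thick, with a steel flange 60 mm across on it (flange top 45 mm above the bench) that carries the sprung mandrel. Origin: centre of its underside
- mandrel: steel stepped tapered mandrel, upright on the gauge's axis, widening downwards. Origin: on its axis at the flange's top, z up; moves with it. Tip (8 mm thick) 96 mm above the origin, nose 25 mm thick from 86 mm down. Sprung: stands still up to about 6 N of downward push, then sinks 0.67 mm per further N (4 mm at 12 N), hard stop at 10 mm; more than 16 N mars the ring. A 28 mm stem from 45 mm down.
- seat1 (a point): on the mandrel's axis (moves with it), 76 mm above its origin: where the underside of a 28 mm bore ring stops, on conical shoulder 1, atop step 1. Step 1 has one dark line round it, is 31.2 mm thick and lies just below. Wider rings slide past it with 2.8 mm play or more in diameter
- seat2 (a point): on the mandrel's axis (moves with it), 65 mm above its origin: where the underside of a 34 mm bore ring stops, on conical shoulder 2, atop step 2. Step 2 has two dark lines round it, is 37.2 mm thick and lies just below. Wider rings slide past it with 2.8 mm play or more in diameter
- seat3 (a point): on the mandrel's axis (moves with it), 55 mm above its origin: where the underside of a 40 mm bore ring stops, on conical shoulder 3, atop step 3. Step 3 has three dark lines round it, is 43.2 mm thick and the widest
- slab: fixed square slab of marble, 90 x 90 x 12 mm, origin at the centre of its underside on the bench; the ring to be sized lies on it, within 15 mm of its middle
- dowel_left (a point): foot of one of the two wooden dowels (20 mm thick, 24 mm high) on a fixed plywood board 64 x 150 x 12 mm, at the board's top; the dowels stand 80 mm apart, each through a ring that is to stay there
- dowel_right (a point): foot of the other dowel, as above
- tray: fixed low wooden tray, 120 x 248 mm, walls 5 mm thick, 18 mm high; three compartments side by side along its y axis, each 110 mm (tray x) by 76 mm (tray y); fingers have room beside a ring along tray x. Origin: centre of its underside. One, two or three small steel studs on the rim at its -x side
- bin1 (a point): centre of the inner floor of the compartment with one stud, for the ring that stops at step 1; floor 4 mm above the bench, walls 14 mm above the floor; axes as the tray's
- bin2 (a point): centre of the inner floor of the compartment with two studs, for the ring that stops at step 2; floor 4 mm above the bench, walls 14 mm above the floor; axes as the tray's
- bin3 (a point): centre of the inner floor of the compartment with three studs, for the ring that stops at step 3; floor 4 mm above the bench, walls 14 mm above the floor; axes as the tray's
- mallet: bystander: wooden mallet lying on the bench, head 64 mm thick and 100 mm long, handle reaching 190 mm from the head's middle; leave alone. Origin: under the head's middle
- pot: bystander: terracotta pot of steel punches, 72 mm across, 165 mm high with the punches; leave alone. Origin: centre of its underside
- tin: bystander: small aluminium tin, 60 mm across, 50 mm high; leave alone. Origin: centre of its underside

How it is judged (in metres and radians):
On the way:
1. the ring from the slab sits level on the mandrel at the shoulder that fits its bore, pressed with more than 5 N (((contact force between ring_a and mandrel above 5 N and z of ring_a in the frame of mandrel between 0.0733 and 0.0793 m and horizontal distance between ring_a and mandrel below 0.004 m and angle between the z axis of ring_a and the z axis of mandrel, either way round below 0.1 rad) or (contact force between ring_b and mandrel above 5 N and z of ring_b in the frame of mandrel between 0.0623 and 0.0683 m and horizontal distance between ring_b and mandrel below 0.004 m and angle between the z axis of ring_b and the z axis of mandrel, either way round below 0.1 rad) or (contact force between ring_c and mandrel above 5 N and z of ring_c in the frame of mandrel between 0.0516 and 0.0576 m and horizontal distance between ring_c and mandrel below 0.004 m and angle between the z axis of ring_c and the z axis of mandrel, either way round below 0.1 rad))), for 0.2 s.
At the end, for the whole second after the job is handed in: The sized ring lies flat (within 0.1 rad) and still in the tray compartment whose studs match the step that stopped it, its underside within 3 mm of the compartment's floor, let go; the other two rings are still on their dowels (within 14 mm) (((x of ring_a in the frame of bin1 between -0.031 and 0.031 m and y of ring_a in the frame of bin1 between -0.014 and 0.014 m and z of ring_a in the frame of bin1 below 0.003 m and angle between ring_a's own z axis and vertical below 0.1 rad and linear speed of ring_a below 0.02 m/s) or (x of ring_b in the frame of bin2 between -0.031 and 0.031 m and y of ring_b in the frame of bin2 between -0.014 and 0.014 m and z of ring_b in the frame of bin2 below 0.003 m and angle between ring_b's own z axis and vertical below 0.1 rad and linear speed of ring_b below 0.02 m/s) or (x of ring_c in the frame of bin3 between -0.031 and 0.031 m and y of ring_c in the frame of bin3 between -0.014 and 0.014 m and z of ring_c in the frame of bin3 below 0.003 m and angle between ring_c's own z axis and vertical below 0.1 rad and linear speed of ring_c below 0.02 m/s)) and ((horizontal distance between ring_a and dowel_left below 0.014 m and height (world z) of ring_a below 0.03 m) or (horizontal distance between ring_b and dowel_left below 0.014 m and height (world z) of ring_b below 0.03 m) or (horizontal distance between ring_c and dowel_left below 0.014 m and height (world z) of ring_c below 0.03 m)) and ((horizontal distance between ring_a and dowel_right below 0.014 m and height (world z) of ring_a below 0.03 m) or (horizontal distance between ring_b and dowel_right below 0.014 m and height (world z) of ring_b below 0.03 m) or (horizontal distance between ring_c and dowel_right below 0.014 m and height (world z) of ring_c below 0.03 m))); the robot touches nothing.
It fails at once if a ring is pressed on the mandrel with more than 16 N (contact force between any of ring_a, ring_b, ring_c and mandrel above 16 N).
It fails at once if a ring is slammed on the tray with more than 40 N (contact force between any of ring_a, ring_b, ring_c and tray above 40 N).
It fails at once if a ring is taken from or pushed about on the board's dowels (not ((horizontal distance between ring_a and dowel_left below 0.014 m and height (world z) of ring_a below 0.03 m) or (horizontal distance between ring_b and dowel_left below 0.014 m and height (world z) of ring_b below 0.03 m) or (horizontal distance between ring_c and dowel_left below 0.014 m and height (world z) of ring_c below 0.03 m)) or not ((horizontal distance between ring_a and dowel_right below 0.014 m and height (world z) of ring_a below 0.03 m) or (horizontal distance between ring_b and dowel_right below 0.014 m and height (world z) of ring_b below 0.03 m) or (horizontal distance between ring_c and dowel_right below 0.014 m and height (world z) of ring_c below 0.03 m))).
It fails at once if the mallet, pot or tin is moved more than 20 mm (distance of any of mallet, pot, tin from where it was at the start of the episode above 0.02 m).
It also fails if it takes over 54 s, if anything falls off the work surface, if the arm or the gripper's body presses on something with over 40 N, if the wrist force passes 120 N, or if a joint passes its speed limit or range.

## Working session

There is one attempt and no reset: what is moved stays moved. The work goes in short steps, Python scripts to look and compute and a tool call to move; the robot and the scene stay as the last step left them, time stands still between calls to the robot, and variables do not carry over. Pictures are saved under pics/ and viewed, about 8 in all and at most 12, crops included, and the job is handed in when it is done.

Besides the shell and the picture viewer there is one more tool, called by a JSON object that holds its "api" and its "payload", one argument or row to a line. play_rows: Moves the arm, as the interface text tells. Its arguments: {"type":"object","properties":{"commands":{"type":"array"}},"required":["commands"]}

```bash
ls; mkdir -p pics; cat > h.py <<'E'
import numpy as np, cv2
from station import r, viewer, job, spotter
def cam(p, s=None):
    K=np.array([[p['fx'],0,p['cx']],[0,p['fy'],p['cy']],[0,0,1.]]); d=np.array(p['dist'],float)
    if 'mount' in p:
        T=np.eye(4); T[:3,:3]=s['ee_rot']; T[:3,3]=s['tcp_pos']; M=T@np.array(p['mount'])
        R=M[:3,:3].T; t=-R@M[:3,3]
    else: R=np.array(p['R']); t=np.array(p['t'])
    return K,d,R,t
def ray(uv,z,c):
    K,d,R,t=c
    n=cv2.undistortPoints(np.array(uv,float).reshape(-1,1,2),K,d).reshape(-1,2)
    o=-R.T@t; v=np.c_[n,np.ones(len(n))]@R
    return o+v*((z-o[2])/v[:,2])[:,None]
def proj(X,c):
    K,d,R,t=c
    return cv2.projectPoints(np.array(X,float).reshape(-1,1,3),cv2.Rodrigues(R)[0],t,K,d)[0].reshape(-1,2)
def shot(n):
    s=r.sense(); p=viewer.capture(n); return p,cam(p,s),s
def save(p,f): cv2.imwrite('pics/'+f,cv2.cvtColor(p['image'],cv2.COLOR_RGB2BGR))
E
python3 - <<'E'
from h import *
print(r.sense())
for n in('top','side'):
    p,c,s=shot(n); save(p,n+'1.png'); print(n,'cam at',-c[2].T@c[3])
    for k,z in dict(ring_a=.028,gauge=.035,mandrel=.1,slab=.012,tray=.01,mallet=.03,pot=.1,tin=.05).items():
        for o in spotter.find_in(k,p)[:4]: print(k,round(o['score'],2),np.round(o['uv']),ray(o['uv'],z,c)[0].round(3))
E
```

```text
pics
{'time_s': 0.0, 'joints': array([ 9.21076178e+01,  2.20901972e+01,  3.80103667e-01, -2.78702148e-02,
       -6.84113307e+01, -1.48163542e+01]), 'joint_velocities': array([-0.05565608, -0.04443496,  0.07359722, -0.04613708, -0.01508738,
       -0.00189827]), 'effort': array([ 2.12587460e-03, -3.90666139e+01,  1.87408984e+01,  4.21960786e+00,
        1.10346690e-02, -1.96945625e-04]), 'tcp_pos': array([0.13736058, 0.60914596, 0.24047061]), 'ee_rot': array([[-3.74060510e-04, -2.20169601e-01, -9.75461535e-01],
       [-2.13441080e-03, -9.75459206e-01,  2.20169893e-01],
       [-9.99997652e-01,  2.16439250e-03, -1.05051606e-04]]), 'wrist_force': array([-0.50128713,  1.07777442, -0.49176856]), 'moment': array([ 0.00182812,  0.01654418, -0.00268277]), 'gripper_width': 0.9958609330296397}
top cam at [0.5056355  0.01832978 1.14577501]
ring_a 0.66 [275. 268.] [0.413 0.033 0.028]
ring_a 0.47 [297. 279.] [ 0.379 -0.029  0.028]
ring_a 0.27 [378. 268.] [ 0.405 -0.26   0.028]
gauge 0.95 [374. 267.] [ 0.41  -0.247  0.035]
mandrel 0.77 [384. 271.] [ 0.404 -0.258  0.1  ]
slab 0.89 [187. 250.] [0.47  0.29  0.012]
tray 0.68 [283. 197.] [0.618 0.005 0.01 ]
mallet 0.71 [163. 158.] [0.739 0.353 0.03 ]
pot 0.57 [397. 168.] [ 0.682 -0.305  0.1  ]
tin 0.7 [367. 145.] [ 0.757 -0.238  0.05 ]
side cam at [0.23939832 0.7255081  0.59780184]
ring_a 0.96 [246. 346.] [0.487 0.286 0.028]
ring_a 0.89 [340. 278.] [0.402 0.049 0.028]
ring_a 0.65 [351. 274.] [0.384 0.028 0.028]
ring_a 0.63 [256. 358.] [0.462 0.301 0.028]
gauge 0.96 [372. 208.] [ 0.411 -0.237  0.035]
mandrel 0.98 [377. 185.] [ 0.408 -0.244  0.1  ]
mandrel 0.49 [356. 259.] [0.37  0.067 0.1  ]
slab 0.81 [258. 358.] [0.465 0.287 0.012]
tray 0.73 [254. 248.] [0.614 0.015 0.01 ]
mallet 0.71 [102. 338.] [0.712 0.377 0.03 ]
pot 0.86 [283. 164.] [ 0.661 -0.246  0.1  ]
tin 0.55 [255. 181.] [ 0.729 -0.213  0.05 ]
tin 0.5 [255. 360.] [0.453 0.32  0.05 ]
```

View pics/top1.png

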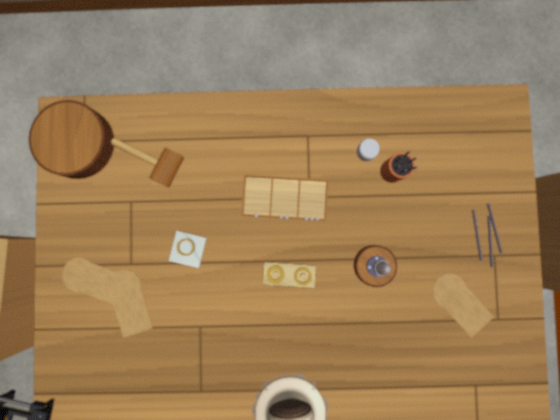

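View pics/side1.png

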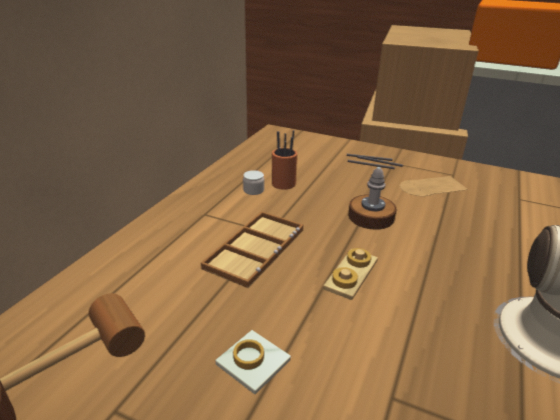

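Top view: the slab is at (187,250) with its ring at (186,246). The tray is at (285,197), with 1/2/3 studs from left to right on its robot side. The gauge is at (377,267), and the board rings are at (275,274) and (302,276). The side view agrees.

```bash
cat >> h.py <<'E'
def rows(pos,yaw=None,s=None):
    "tool-frame normalised shift/turn from current measured pose to pos, tool down, jaw y axis at yaw (deg)"
    s=s or r.sense(); R0=np.array(s['ee_rot'])
    t=R0.T@(np.array(pos)-s['tcp_pos'])/.75
    if yaw is None: a=np.zeros(3)
    else:
        y=np.radians(yaw); Y=np.array([np.cos(y),np.sin(y),0]); X=np.array([0,0,-1.])
        R1=np.c_[X,Y,np.cross(X,Y)]; a=cv2.Rodrigues(R0.T@R1)[0].ravel()/np.pi
    print('t',t.round(4),'a',a.round(4),'tcp',np.round(s['tcp_pos'],4)); return t,a
E
python3 - <<'E'
from h import *
for n in('top','side'):
    p,c,s=shot(n)
    for k,z in dict(tray=.018,slab=.012).items():
        o=spotter.silhouettes(k,p)[0]; m=o['region'].astype(np.uint8)
        q=max(cv2.findContours(m,0,1)[0],key=cv2.contourArea).reshape(-1,2)
        w=ray(q,z,c)[:,:2].astype(np.float32); print(n,k,o['score'],cv2.minAreaRect(w))
rows([.478,.288,.17],180)
E
```

```text
top tray 0.61 ((0.4051550030708313, -0.2746301293373108), (0.044645681977272034, 0.04669516161084175), 24.836889266967773)
top slab 0.61 ((0.4726504683494568, 0.2900019884109497), (0.0914316326379776, 0.08885201811790466), 74.86314392089844)
side tray 0.82 ((0.612013578414917, 0.007399663329124451), (0.26727572083473206, 0.13134737312793732), 85.10882568359375)
side slab 0.63 ((0.4703148603439331, 0.2924957275390625), (0.09438981115818024, 0.09518744051456451), 74.3543930053711)
t [ 0.0954  0.3185 -0.5373] a [ 0.4294 -0.      0.    ] tcp [0.1375 0.6097 0.2415]
```

{"api": "play_rows", "payload": {
  "commands": [
    {"fingers":-1,"tx":0.095,"ty":0.3185,"tz":-0.537,"ax":0.42,"ay":0,"az":0},
    {"fingers":-1,"tx":0.095,"ty":0.3185,"tz":-0.537,"ax":0.42,"ay":0,"az":0},
    {"fingers":-1,"tx":0.095,"ty":0.3185,"tz":-0.537,"ax":0.42,"ay":0,"az":0},
    {"fingers":-1,"tx":0.095,"ty":0.3185,"tz":-0.537,"ax":0.42,"ay":0,"az":0},
    {"fingers":-1,"tx":0.095,"ty":0.3185,"tz":-0.537,"ax":0.42,"ay":0,"az":0}
  ]
}}

```text
time_s: 1.62
tcp_pos: [0.2881, 0.4668, 0.2102]
ee_rot: [[0.0, -0.753, -0.658], [0.0, -0.658, 0.753], [-1.0, -0.001, 0.0]]
wrist_force: [0.4, 0.8, 0.8]
gripper_width: 0.999
```

```bash
python3 - <<'E'
from h import *
rows([.478,.288,.17],177)
E
```

```text
t [ 0.0536 -0.0335 -0.3461] a [2.454e-01 1.000e-04 1.000e-04] tcp [0.2881 0.4668 0.2102]
```

{"api": "play_rows", "payload": {
  "commands": [
    {"fingers":-1,"tx":0.0536,"ty":-0.0335,"tz":-0.346,"ax":0.245,"ay":0,"az":0},
    {"fingers":-1,"tx":0.0536,"ty":-0.0335,"tz":-0.346,"ax":0.245,"ay":0,"az":0},
    {"fingers":-1,"tx":0.0536,"ty":-0.0335,"tz":-0.346,"ax":0.245,"ay":0,"az":0},
    {"fingers":-1,"tx":0.0536,"ty":-0.0335,"tz":-0.346,"ax":0.245,"ay":0,"az":0},
    {"fingers":-1,"tx":0.0536,"ty":-0.0335,"tz":-0.346,"ax":0.245,"ay":0,"az":0}
  ]
}}

```text
time_s: 2.03
tcp_pos: [0.439, 0.3263, 0.1786]
ee_rot: [[0.001, -0.996, -0.093], [0.001, -0.093, 0.996], [-1.0, -0.001, 0.001]]
wrist_force: [0.3, 1.5, -0.6]
gripper_width: 0.997
```

```bash
python3 - <<'E'
from h import *
rows([.478,.288,.17],177)
E
```

```text
t [ 0.0114 -0.047  -0.0557] a [0.0463 0.0002 0.0002] tcp [0.439  0.3263 0.1786]
```

{"api": "play_rows", "payload": {
  "commands": [
    {"fingers":-1,"tx":0.0114,"ty":-0.047,"tz":-0.0557,"ax":0.0463,"ay":0,"az":0},
    {"fingers":-1,"tx":0.0114,"ty":-0.047,"tz":-0.0557,"ax":0.0463,"ay":0,"az":0},
    {"fingers":-1,"tx":0.0114,"ty":-0.047,"tz":-0.0557,"ax":0.0463,"ay":0,"az":0}
  ]
}}

```text
time_s: 2.28
tcp_pos: [0.4787, 0.2869, 0.169]
ee_rot: [[-0.001, -0.999, 0.052], [-0.001, 0.052, 0.999], [-1.0, 0.001, -0.001]]
wrist_force: [-0.1, 0.6, 0.0]
gripper_width: 0.998
```

```bash
cat >> h.py <<'E'
def ringfit(p,c,z,k='ring_a'):
    "centre of the ring's outer outline taken at height z, smallest enclosing circle"
    for o in spotter.silhouettes(k,p)[:3]:
        q=max(cv2.findContours(o['region'].astype(np.uint8),0,1)[0],key=cv2.contourArea).reshape(-1,2)
        w=ray(q,z,c)[:,:2]; (x,y),R=cv2.minEnclosingCircle(w.astype(np.float32))
        print(k,round(o['score'],2),'uv',np.round(o['uv']),'circle',round(x,4),round(y,4),'d',round(2*R,4))
E
python3 - <<'E'
from h import *
p,c,s=shot('wrist'); save(p,'w1.png'); ringfit(p,c,.028)
print(s['tcp_pos'],-c[2].T@c[3])
print(proj([s['tcp_pos']-[0,0,.14]],c))
E
```

```text
ring_a 0.57 uv [280. 226.] circle 0.4805 0.2908 d 0.0531
[0.4786835  0.28694686 0.16899401] [0.47566792 0.22173758 0.31147287]
[[283.0894275 201.8550215]]
```

View pics/w1.png

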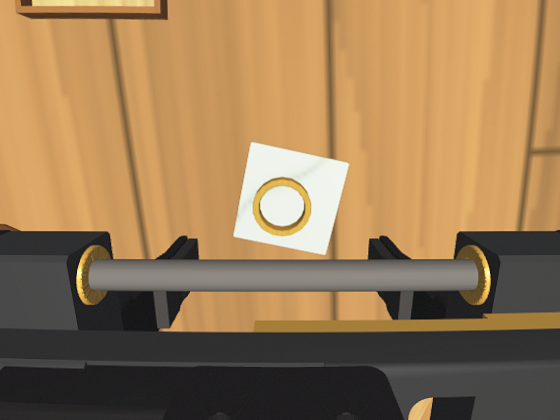

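The wrist view shows the ring centred at about (282,206) on the slab, clear between the open fingers. The bore looks wide. I'll check the circle fit against those pixels.

```bash
python3 - <<'E'
from h import *
p,c,s=shot('wrist')
a=np.linspace(0,2*np.pi,40)[:-1]
def ext(x,y,z,R): u=proj(np.c_[x+R*np.cos(a),y+R*np.sin(a),0*a+z],c); return u.min(0).round(),u.max(0).round()
print(ext(.4805,.2908,.028,.026),ext(.4805,.2908,.012,.026))
hsv=cv2.cvtColor(p['image'],cv2.COLOR_RGB2HSV)[150:255,236:345]
m=(hsv[...,1]>110).astype(np.uint8); n,l,st,ce=cv2.connectedComponentsWithStats(m); print(st[:6],)
for X in([.473,.29,.012],): print(proj([X],c))
rows([.4805,.2908,.06],177)
E
```

```text
(array([250., 173.]), array([310., 232.])) (array([251., 170.]), array([308., 226.]))
[[   0    0  109  103 7943]
 [   0    0   11   53  300]
 [  71    0   38    9  177]
 [  15   24   58   59 1206]
 [   0   26  109   79 1819]]
[[287.99317088 197.67956515]]
t [ 0.1468 -0.0047  0.0012] a [0.002  0.0001 0.0001] tcp [0.4769 0.29   0.1701]
```

{"api": "play_rows", "payload": {
  "commands": [
    {"fingers":-0.6,"tx":0.05,"ty":-0.0047,"tz":0.001,"ax":0.002,"ay":0,"az":0},
    {"fingers":-0.6,"tx":0.1,"ty":-0.0047,"tz":0.001,"ax":0.002,"ay":0,"az":0},
    {"fingers":-0.6,"tx":0.14,"ty":-0.0047,"tz":0.001,"ax":0.002,"ay":0,"az":0},
    {"fingers":-0.6,"tx":0.16,"ty":-0.0047,"tz":0.001,"ax":0.002,"ay":0,"az":0},
    {"fingers":-0.6,"tx":0.16,"ty":-0.0047,"tz":0.001,"ax":0.002,"ay":0,"az":0}
  ]
}}

```text
time_s: 2.85
tcp_pos: [0.4777, 0.2898, 0.0465]
ee_rot: [[-0.006, -0.999, 0.051], [-0.005, 0.051, 0.999], [-1.0, 0.005, -0.005]]
wrist_force: [0.5, 0.5, -0.2]
gripper_width: 0.81
```

```bash
python3 - <<'E'
from h import *
rows([.4805,.2908,.033],177)
E
```

```text
t [ 0.0179 -0.0037  0.0016] a [ 0.0006 -0.0017 -0.0017] tcp [0.4777 0.2898 0.0465]
```

{"api": "play_rows", "payload": {
  "commands": [
    {"fingers":-0.6,"tx":0.01,"ty":-0.002,"tz":0.0016,"ax":0,"ay":0,"az":0},
    {"fingers":-0.6,"tx":0.0175,"ty":-0.002,"tz":0.0016,"ax":0,"ay":0,"az":0},
    {"fingers":-0.6,"tx":0.0175,"ty":-0.002,"tz":0.0016,"ax":0,"ay":0,"az":0}
  ]
}}

```text
time_s: 3.1
tcp_pos: [0.4821, 0.2923, 0.0371]
ee_rot: [[0.001, -0.999, 0.052], [0.001, 0.052, 0.999], [-1.0, -0.001, 0.001]]
wrist_force: [-0.1, -0.6, 0.6]
gripper_width: 0.801
```

{"api": "play_rows", "payload": {
  "commands": [
    {"fingers":1,"tx":0,"ty":0,"tz":0,"ax":0,"ay":0,"az":0},
    {"fingers":1,"tx":0,"ty":0,"tz":0,"ax":0,"ay":0,"az":0},
    {"fingers":1,"tx":0,"ty":0,"tz":0,"ax":0,"ay":0,"az":0},
    {"fingers":1,"tx":0,"ty":0,"tz":0,"ax":0,"ay":0,"az":0},
    {"fingers":1,"tx":0,"ty":0,"tz":0,"ax":0,"ay":0,"az":0}
  ]
}}

```text
time_s: 3.52
tcp_pos: [0.4821, 0.2915, 0.0375]
ee_rot: [[0.0, -0.999, 0.053], [0.0, 0.053, 0.999], [-1.0, -0.0, 0.0]]
wrist_force: [-1.9, 0.7, 4.3]
gripper_width: 0.591
```

{"api": "play_rows", "payload": {
  "commands": [
    {"fingers":-0.2,"tx":0,"ty":0,"tz":0,"ax":0,"ay":0,"az":0},
    {"fingers":-0.2,"tx":0,"ty":0,"tz":0,"ax":0,"ay":0,"az":0},
    {"fingers":-0.2,"tx":0.005,"ty":0,"tz":0,"ax":0,"ay":0,"az":0},
    {"fingers":-0.2,"tx":0.005,"ty":0,"tz":0,"ax":0,"ay":0,"az":0},
    {"fingers":-0.2,"tx":0.005,"ty":0,"tz":0,"ax":0,"ay":0,"az":0}
  ]
}}

```text
time_s: 3.93
tcp_pos: [0.4821, 0.2916, 0.0339]
ee_rot: [[0.0, -0.999, 0.052], [0.0, 0.052, 0.999], [-1.0, -0.0, 0.0]]
wrist_force: [-3.8, -0.1, 6.1]
gripper_width: 0.603
```

{"api": "play_rows", "payload": {
  "commands": [
    {"fingers":1,"tx":0,"ty":0,"tz":0,"ax":0,"ay":0,"az":0},
    {"fingers":1,"tx":0,"ty":0,"tz":0,"ax":0,"ay":0,"az":0},
    {"fingers":1,"tx":0,"ty":0,"tz":0,"ax":0,"ay":0,"az":0},
    {"fingers":1,"tx":0,"ty":0,"tz":0,"ax":0,"ay":0,"az":0},
    {"fingers":1,"tx":0,"ty":0,"tz":0,"ax":0,"ay":0,"az":0}
  ]
}}

```text
time_s: 4.35
tcp_pos: [0.4821, 0.2917, 0.034]
ee_rot: [[0.0, -0.999, 0.052], [0.0, 0.052, 0.999], [-1.0, -0.0, 0.0]]
wrist_force: [-3.7, -0.1, 7.3]
gripper_width: 0.59
```

{"api": "play_rows", "payload": {
  "commands": [
    {"fingers":1,"tx":-0.02,"ty":0,"tz":0,"ax":0,"ay":0,"az":0},
    {"fingers":1,"tx":-0.06,"ty":0,"tz":0,"ax":0,"ay":0,"az":0},
    {"fingers":1,"tx":-0.11,"ty":0,"tz":0,"ax":0,"ay":0,"az":0},
    {"fingers":1,"tx":-0.16,"ty":0,"tz":0,"ax":0,"ay":0,"az":0},
    {"fingers":1,"tx":-0.2,"ty":0,"tz":0,"ax":0,"ay":0,"az":0}
  ]
}}

```text
time_s: 4.77
tcp_pos: [0.4826, 0.2915, 0.1853]
ee_rot: [[0.002, -0.999, 0.053], [0.001, 0.053, 0.999], [-1.0, -0.002, 0.001]]
wrist_force: [0.5, 0.2, -1.2]
gripper_width: 0.586
```

```bash
python3 - <<'E'
from h import *
p,c,s=shot('wrist'); save(p,'w2.png'); print(s['tcp_pos'],s['gripper_width'])
p2,c2,s2=shot('top')
rows([.405,-.20,.215],177)
for n,pp,cc in(('side',)+shot('side')[:2],('top',p2,c2)):
  for k in('mandrel','gauge'):
    o=spotter.silhouettes(k,pp)
    if o:
        q=np.argwhere(o[0]['region'])[:,::-1]; print(n,k,round(o[0]['score'],2),q.min(0),q.max(0),q.mean(0).round(1))
  print('pred tip',proj([[.405,-.25,.141],[.405,-.25,.045]],cc).round(1))
E
```

```text
[0.48256374 0.29153702 0.18532645] 0.5863900757009612
t [-0.0412  0.072  -0.6624] a [0.0002 0.0027 0.003 ] tcp [0.4849 0.2935 0.1889]
side mandrel 0.77 [368 168] [385 204] [376.1 185.6]
side gauge 0.71 [349 168] [395 229] [373.2 205.6]
pred tip [[381.3 168.7]
 [375.7 203.2]]
top mandrel 0.73 [373 260] [390 275] [381.5 267.5]
top gauge 0.73 [353 245] [395 286] [374.5 265.5]
pred tip [[384.9 272.1]
 [375.7 268.9]]
```

View pics/w2.png

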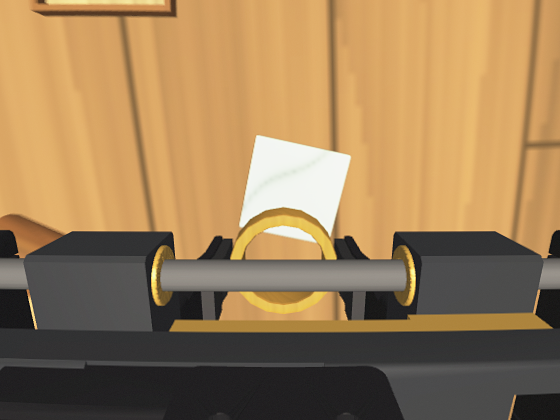

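The ring is held square between the fingers, with its outline at columns 232–336 and rows 207–313. Next I'll go to just beyond the mandrel so the wrist camera sees it clear of the ring.

{"api": "play_rows", "payload": {
  "commands": [
    {"fingers":1,"tx":-0.035,"ty":0.024,"tz":-0.2667,"ax":0,"ay":0,"az":0},
    {"fingers":1,"tx":-0.035,"ty":0.024,"tz":-0.2667,"ax":0,"ay":0,"az":0},
    {"fingers":1,"tx":-0.035,"ty":0.024,"tz":-0.2667,"ax":0,"ay":0,"az":0},
    {"fingers":1,"tx":-0.035,"ty":0.024,"tz":-0.2667,"ax":0,"ay":0,"az":0},
    {"fingers":1,"tx":-0.035,"ty":0.024,"tz":-0.2667,"ax":0,"ay":0,"az":0}
  ]
}}

```text
time_s: 5.53
tcp_pos: [0.452, 0.0902, 0.2079]
ee_rot: [[-0.003, -0.999, 0.053], [-0.002, 0.053, 0.999], [-1.0, 0.003, -0.002]]
wrist_force: [1.5, 0.5, -0.8]
gripper_width: 0.59
```

{"api": "play_rows", "payload": {
  "commands": [
    {"fingers":1,"tx":-0.003,"ty":0.024,"tz":-0.2667,"ax":0,"ay":0,"az":0},
    {"fingers":1,"tx":-0.003,"ty":0.024,"tz":-0.2667,"ax":0,"ay":0,"az":0},
    {"fingers":1,"tx":-0.003,"ty":0.024,"tz":-0.2667,"ax":0,"ay":0,"az":0},
    {"fingers":1,"tx":-0.003,"ty":0.024,"tz":-0.2667,"ax":0,"ay":0,"az":0},
    {"fingers":1,"tx":-0.003,"ty":0.024,"tz":-0.2667,"ax":0,"ay":0,"az":0}
  ]
}}

```text
time_s: 5.95
tcp_pos: [0.4234, -0.1084, 0.2103]
ee_rot: [[-0.003, -0.999, 0.053], [-0.0, 0.053, 0.999], [-1.0, 0.003, -0.0]]
wrist_force: [0.9, -0.0, -1.3]
gripper_width: 0.59
```

```bash
python3 - <<'E'
from h import *
rows([.405,-.31,.215],177)
E
```

```text
t [-0.0062  0.0101 -0.2697] a [-0.0003 -0.0001 -0.001 ] tcp [ 0.4234 -0.1084  0.2103]
```

{"api": "play_rows", "payload": {
  "commands": [
    {"fingers":1,"tx":-0.006,"ty":0.01,"tz":-0.27,"ax":0,"ay":0,"az":0},
    {"fingers":1,"tx":-0.006,"ty":0.01,"tz":-0.27,"ax":0,"ay":0,"az":0},
    {"fingers":1,"tx":-0.006,"ty":0.01,"tz":-0.27,"ax":0,"ay":0,"az":0},
    {"fingers":1,"tx":-0.006,"ty":0.01,"tz":-0.27,"ax":0,"ay":0,"az":0},
    {"fingers":1,"tx":-0.006,"ty":0.01,"tz":-0.27,"ax":0,"ay":0,"az":0}
  ]
}}

```text
time_s: 6.37
tcp_pos: [0.4056, -0.3102, 0.2144]
ee_rot: [[-0.003, -0.999, 0.054], [0.001, 0.054, 0.999], [-1.0, 0.003, 0.001]]
wrist_force: [1.2, 0.5, -1.0]
gripper_width: 0.59
```

{"api": "play_rows", "payload": {
  "commands": [
    {"fingers":1,"tx":0,"ty":0,"tz":0,"ax":0,"ay":0,"az":0},
    {"fingers":1,"tx":0,"ty":0,"tz":0,"ax":0,"ay":0,"az":0},
    {"fingers":1,"tx":0,"ty":0,"tz":0,"ax":0,"ay":0,"az":0}
  ]
}}

```text
time_s: 6.62
tcp_pos: [0.4061, -0.3077, 0.2145]
ee_rot: [[-0.003, -0.999, 0.054], [0.002, 0.054, 0.999], [-1.0, 0.003, 0.001]]
wrist_force: [0.4, -0.4, -2.3]
gripper_width: 0.588
```

```bash
python3 - <<'E'
from h import *
p,c,s=shot('wrist'); save(p,'w3.png'); print(s['tcp_pos'],p.keys())
for k in('mandrel','gauge'):
    for o in spotter.silhouettes(k,p)[:2]:
        q=np.argwhere(o['region'])[:,::-1]; print(k,round(o['score'],2),q.min(0),q.max(0),q.mean(0).round(1))
print(proj([[.405,-.25,.141],[.405,-.25,.045]],c))
E
```

```text
[ 0.40608733 -0.30769772  0.2144545 ] dict_keys(['image', 'fx', 'fy', 'cx', 'cy', 'dist', 'mount', 'shot'])
mandrel 0.66 [254 234] [300 258] [276.9 248.6]
gauge 0.6 [221 180] [336 258] [277.9 220.8]
[[288.77121694 301.58739215]
 [286.87240707 251.60535178]]
```

View pics/w3.png

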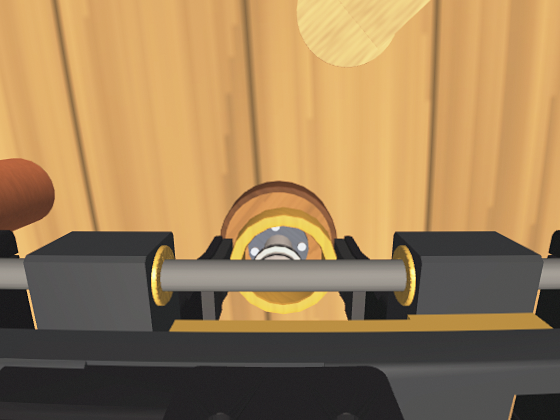

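The mandrel sits behind the ring and the rod, with its shoulder ring at (277,252), so I'm backing off another 80 mm.

{"api": "play_rows", "payload": {
  "commands": [
    {"fingers":1,"tx":0,"ty":0,"tz":-0.107,"ax":0,"ay":0,"az":0},
    {"fingers":1,"tx":0,"ty":0,"tz":-0.107,"ax":0,"ay":0,"az":0},
    {"fingers":1,"tx":0,"ty":0,"tz":-0.107,"ax":0,"ay":0,"az":0},
    {"fingers":1,"tx":0,"ty":0,"tz":-0.107,"ax":0,"ay":0,"az":0},
    {"fingers":1,"tx":0,"ty":0,"tz":-0.107,"ax":0,"ay":0,"az":0}
  ]
}}

```text
time_s: 7.18
tcp_pos: [0.4027, -0.3871, 0.2157]
ee_rot: [[-0.001, -0.999, 0.052], [0.001, 0.052, 0.999], [-1.0, 0.001, 0.001]]
wrist_force: [-0.1, 0.0, -0.3]
gripper_width: 0.596
```

```bash
python3 - <<'E'
from h import *
p,c,s=shot('wrist'); save(p,'w4.png'); print(s['tcp_pos'],-c[2].T@c[3])
for k in('mandrel','gauge'):
    for o in spotter.silhouettes(k,p)[:2]:
        q=np.argwhere(o['region'])[:,::-1]; print(k,round(o['score'],2),q.min(0),q.max(0),q.mean(0).round(1))
print(proj([[.405,-.25,.141],[.405,-.25,.045]],c))
im=cv2.cvtColor(p['image'],cv2.COLOR_RGB2BGR)
cv2.imwrite('pics/w4z.png',cv2.resize(im[80:300,170:420],None,fx=3,fy=2.7,interpolation=cv2.INTER_CUBIC))
E
```

```text
[ 0.40270933 -0.3871423   0.2157499 ] [ 0.39963683 -0.45266366  0.35808353]
mandrel 0.47 [267 312] [292 320] [279.3 316.7]
gauge 0.95 [225 249] [334 321] [277.6 300.7]
[[289.2224956  391.90454801]
 [287.57477105 322.13731084]]
```

View pics/w4z.png

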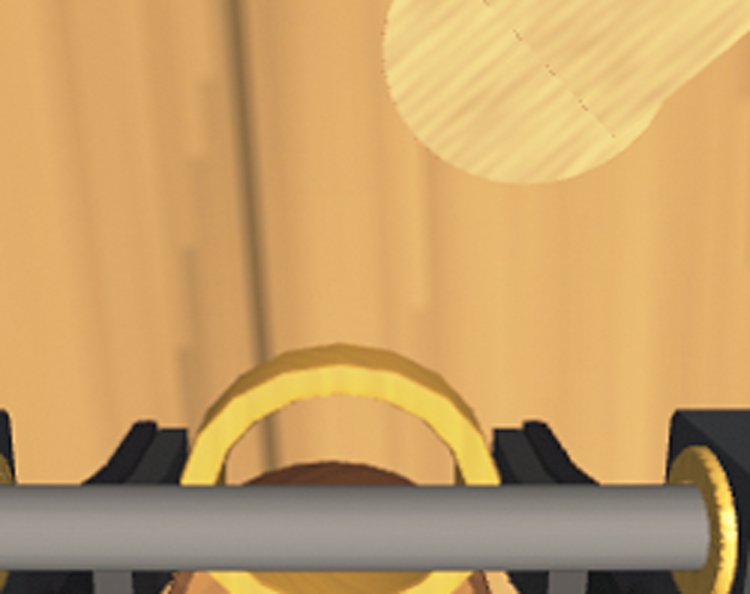

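Image up is −y, so I need the other side of the gauge. I'm moving to put the camera above the mandrel, at TCP y ≈ −0.19.

{"api": "play_rows", "payload": {
  "commands": [
    {"fingers":1,"tx":0,"ty":-0.003,"tz":0.26,"ax":0,"ay":0,"az":0},
    {"fingers":1,"tx":0,"ty":-0.003,"tz":0.26,"ax":0,"ay":0,"az":0},
    {"fingers":1,"tx":0,"ty":-0.003,"tz":0.26,"ax":0,"ay":0,"az":0},
    {"fingers":1,"tx":0,"ty":-0.003,"tz":0.26,"ax":0,"ay":0,"az":0},
    {"fingers":1,"tx":0,"ty":-0.003,"tz":0.26,"ax":0,"ay":0,"az":0}
  ]
}}

```text
time_s: 7.75
tcp_pos: [0.4146, -0.1902, 0.2165]
ee_rot: [[0.001, -0.999, 0.05], [0.0, 0.05, 0.999], [-1.0, -0.001, 0.0]]
wrist_force: [0.4, 0.2, -1.9]
gripper_width: 0.588
```

{"api": "play_rows", "payload": {
  "commands": [
    {"fingers":1,"tx":0,"ty":0,"tz":0,"ax":0,"ay":0,"az":0},
    {"fingers":1,"tx":0,"ty":0,"tz":0,"ax":0,"ay":0,"az":0},
    {"fingers":1,"tx":0,"ty":0,"tz":0,"ax":0,"ay":0,"az":0},
    {"fingers":1,"tx":0,"ty":0,"tz":0,"ax":0,"ay":0,"az":0}
  ]
}}

```text
time_s: 8.08
tcp_pos: [0.4152, -0.1939, 0.2162]
ee_rot: [[0.0, -0.999, 0.053], [-0.0, 0.053, 0.999], [-1.0, -0.0, -0.0]]
wrist_force: [-0.5, -0.4, -0.9]
gripper_width: 0.592
```

```bash
python3 - <<'E'
from h import *
p,c,s=shot('wrist'); save(p,'w5.png'); print(s['tcp_pos'],-c[2].T@c[3])
for k in('mandrel','gauge'):
    for o in spotter.silhouettes(k,p)[:2]:
        q=np.argwhere(o['region'])[:,::-1]; print(k,round(o['score'],2),q.min(0),q.max(0),q.mean(0).round(1))
print(proj([[.405,-.25,.141],[.405,-.25,.045]],c))
im=cv2.cvtColor(p['image'],cv2.COLOR_RGB2BGR)
cv2.imwrite('pics/w5z.png',cv2.resize(im[50:320,170:420],None,fx=2.2,fy=2.2,interpolation=cv2.INTER_CUBIC))
E
```

```text
[ 0.41520441 -0.19385141  0.2161897 ] [ 0.41192967 -0.2592327   0.35858313]
mandrel 0.72 [254 101] [309 157] [281.2 129.3]
gauge 0.73 [218  61] [345 190] [281.6 125.6]
[[294.86241123 137.5265741 ]
 [291.29943381 133.14631905]]
```

View pics/w5z.png

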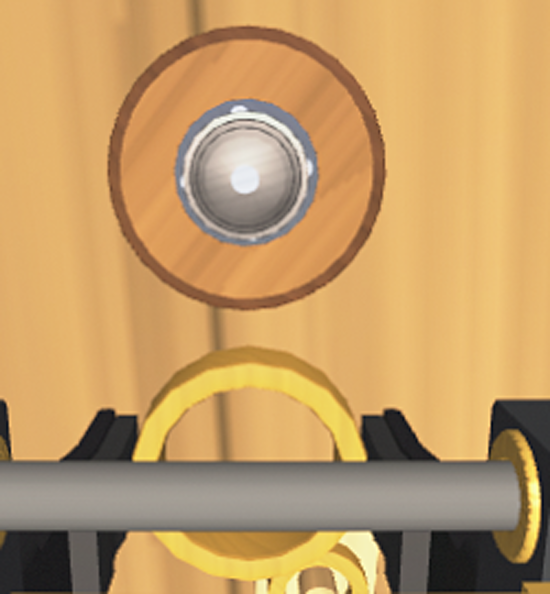

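```bash
python3 - <<'E'
from h import *
p,c,s=shot('wrist'); T=s['tcp_pos']; print(T)
for uv,z in(([281.4,130.9],.141),([281.8,128.6],.045),([282,126.1],.03)): print(uv,z,ray(uv,z,c)[0].round(4))
a=np.linspace(0,2*np.pi,80)
for h in(.006,.022):
  u=proj(np.c_[T[0]+.026*np.cos(a),T[1]+.026*np.sin(a),0*a+T[2]-h],c); print(h,u.min(0),u.max(0), 'zoom', (u.min(0)-[170,50])*2.2,(u.max(0)-[170,50])*2.2)
m=spotter.silhouettes('ring_a',p)
for o in m[:3]:
  q=np.argwhere(o['region'])[:,::-1]; print(o['score'],q.min(0),q.max(0))
h=cv2.cvtColor(p['image'],cv2.COLOR_RGB2HSV)
print([ (i,h[i,283].tolist()) for i in range(200,260,3)])
E
```

```text
[ 0.41501974 -0.1942665   0.21586846]
[281.4, 130.9] 0.141 [ 0.413  -0.2549  0.141 ]
[281.8, 128.6] 0.045 [ 0.413  -0.2549  0.045 ]
[282, 126.1] 0.03 [ 0.4128 -0.2569  0.03  ]
0.006 [228.50637123 212.54511057] [338.2855681  314.28628228] zoom [128.71401672 357.59924326] [370.22824981 581.42982102]
0.022 [233.29165265 204.31270571] [333.41873446 298.08195136] zoom [139.24163583 339.48795255] [359.52121581 545.78029299]
0.75 [232 207] [335 313]
0.66 [291 297] [336 320]
[(200, [18, 133, 228]), (203, [17, 133, 228]), (206, [17, 141, 224]), (209, [18, 176, 183]), (212, [18, 176, 191]), (215, [21, 155, 234]), (218, [24, 149, 239]), (221, [24, 157, 239]), (224, [23, 165, 239]), (227, [17, 132, 226]), (230, [17, 132, 226]), (233, [17, 133, 226]), (236, [17, 133, 226]), (239, [17, 133, 225]), (242, [17, 131, 225]), (245, [17, 133, 225]), (248, [17, 132, 224]), (251, [17, 132, 224]), (254, [17, 132, 224]), (257, [17, 133, 224])]
```

The tip (281,131) and the flange (282,129) both give an axis at (0.413, −0.255). The held ring is centred on the TCP to within about 0.5 mm.

```bash
python3 - <<'E'
from h import *
rows([.413,-.255,.18],177)
E
```

```text
t [ 0.0478 -0.0017 -0.0811] a [-0.0006 -0.     -0.0001] tcp [ 0.415  -0.1942  0.2158]
```

{"api": "play_rows", "payload": {
  "commands": [
    {"fingers":1,"tx":0,"ty":-0.0017,"tz":-0.045,"ax":0,"ay":0,"az":0},
    {"fingers":1,"tx":0.02,"ty":-0.0017,"tz":-0.081,"ax":0,"ay":0,"az":0},
    {"fingers":1,"tx":0.0478,"ty":-0.0017,"tz":-0.081,"ax":0,"ay":0,"az":0},
    {"fingers":1,"tx":0.0478,"ty":-0.0017,"tz":-0.081,"ax":0,"ay":0,"az":0},
    {"fingers":1,"tx":0.0478,"ty":-0.0017,"tz":-0.081,"ax":0,"ay":0,"az":0}
  ]
}}

```text
time_s: 8.75
tcp_pos: [0.4123, -0.2546, 0.1793]
ee_rot: [[-0.003, -0.999, 0.054], [0.001, 0.054, 0.999], [-1.0, 0.003, 0.0]]
wrist_force: [-0.3, 0.9, -0.7]
gripper_width: 0.59
```

{"api": "play_rows", "payload": {
  "commands": [
    {"fingers":1,"tx":0,"ty":0,"tz":0,"ax":0,"ay":0,"az":0},
    {"fingers":1,"tx":0,"ty":0,"tz":0,"ax":0,"ay":0,"az":0},
    {"fingers":1,"tx":0,"ty":0,"tz":0,"ax":0,"ay":0,"az":0}
  ]
}}

```text
time_s: 9.0
tcp_pos: [0.414, -0.254, 0.1814]
ee_rot: [[0.002, -0.999, 0.052], [-0.001, 0.052, 0.999], [-1.0, -0.002, -0.001]]
wrist_force: [0.1, -0.3, -2.7]
gripper_width: 0.589
```

```bash
python3 - <<'E'
from h import *
rows([.413,-.255,.15],177)
p,c,s=shot('side'); im=cv2.cvtColor(p['image'],cv2.COLOR_RGB2BGR)
cv2.imwrite('pics/s2z.png',cv2.resize(im[90:250,300:460],None,fx=3.5,fy=3.5,interpolation=cv2.INTER_CUBIC))
E
```

```text
t [ 0.0419  0.0013 -0.0013] a [ 0.0002 -0.0002  0.0007] tcp [ 0.414  -0.254   0.1814]
```

View pics/s2z.png

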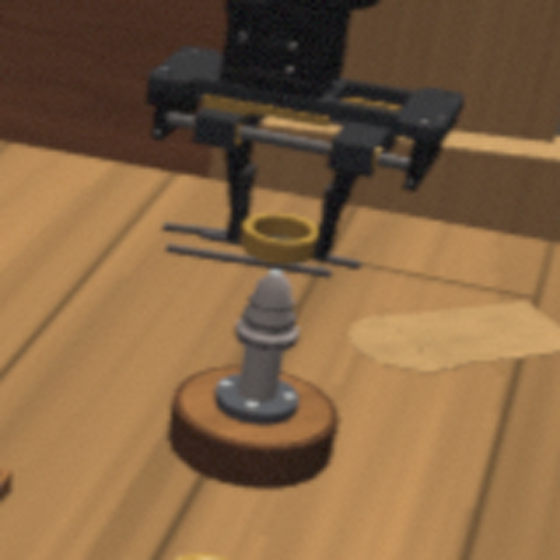

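The ring hangs level above the tip (ring at zoom 281,235, tip at 275,270), on the mandrel's line. I'm going down in stages and watching the force.

{"api": "play_rows", "payload": {
  "commands": [
    {"fingers":1,"tx":0.015,"ty":0.0007,"tz":-0.0007,"ax":0,"ay":0,"az":0},
    {"fingers":1,"tx":0.03,"ty":0.0007,"tz":-0.0007,"ax":0,"ay":0,"az":0},
    {"fingers":1,"tx":0.042,"ty":0.0007,"tz":-0.0007,"ax":0,"ay":0,"az":0},
    {"fingers":1,"tx":0.045,"ty":0.0007,"tz":-0.0007,"ax":0,"ay":0,"az":0},
    {"fingers":1,"tx":0.045,"ty":0.0007,"tz":-0.0007,"ax":0,"ay":0,"az":0}
  ]
}}

```text
time_s: 9.47
tcp_pos: [0.4125, -0.2545, 0.1461]
ee_rot: [[-0.001, -0.999, 0.052], [0.0, 0.052, 0.999], [-1.0, 0.001, 0.0]]
wrist_force: [0.0, 0.1, -1.7]
gripper_width: 0.59
```

{"api": "play_rows", "payload": {
  "commands": [
    {"fingers":1,"tx":0.002,"ty":0,"tz":0,"ax":0,"ay":0,"az":0},
    {"fingers":1,"tx":0.004,"ty":0,"tz":0,"ax":0,"ay":0,"az":0},
    {"fingers":1,"tx":0.006,"ty":0,"tz":0,"ax":0,"ay":0,"az":0},
    {"fingers":1,"tx":0.006,"ty":0,"tz":0,"ax":0,"ay":0,"az":0}
  ]
}}

```text
time_s: 9.8
tcp_pos: [0.4127, -0.2547, 0.142]
ee_rot: [[0.0, -0.999, 0.053], [0.0, 0.053, 0.999], [-1.0, -0.0, 0.0]]
wrist_force: [0.4, 0.2, 0.0]
gripper_width: 0.596
```

{"api": "play_rows", "payload": {
  "commands": [
    {"fingers":1,"tx":0.002,"ty":0,"tz":0,"ax":0,"ay":0,"az":0},
    {"fingers":1,"tx":0.004,"ty":0,"tz":0,"ax":0,"ay":0,"az":0},
    {"fingers":1,"tx":0.005,"ty":0,"tz":0,"ax":0,"ay":0,"az":0},
    {"fingers":1,"tx":0.005,"ty":0,"tz":0,"ax":0,"ay":0,"az":0}
  ]
}}

```text
time_s: 10.13
tcp_pos: [0.4126, -0.2547, 0.138]
ee_rot: [[-0.0, -0.999, 0.053], [0.0, 0.053, 0.999], [-1.0, 0.0, 0.0]]
wrist_force: [0.4, -0.5, -1.7]
gripper_width: 0.593
```

Step 1 is passed freely.

{"api": "play_rows", "payload": {
  "commands": [
    {"fingers":1,"tx":0.002,"ty":0,"tz":0,"ax":0,"ay":0,"az":0},
    {"fingers":1,"tx":0.004,"ty":0,"tz":0,"ax":0,"ay":0,"az":0},
    {"fingers":1,"tx":0.006,"ty":0,"tz":0,"ax":0,"ay":0,"az":0},
    {"fingers":1,"tx":0.006,"ty":0,"tz":0,"ax":0,"ay":0,"az":0}
  ]
}}

```text
time_s: 10.47
tcp_pos: [0.4125, -0.2546, 0.1333]
ee_rot: [[-0.001, -0.999, 0.053], [0.0, 0.053, 0.999], [-1.0, 0.001, 0.0]]
wrist_force: [0.0, -0.7, -1.2]
gripper_width: 0.591
```

{"api": "play_rows", "payload": {
  "commands": [
    {"fingers":1,"tx":0.0015,"ty":0,"tz":0,"ax":0,"ay":0,"az":0},
    {"fingers":1,"tx":0.003,"ty":0,"tz":0,"ax":0,"ay":0,"az":0},
    {"fingers":1,"tx":0.004,"ty":0,"tz":0,"ax":0,"ay":0,"az":0},
    {"fingers":1,"tx":0.004,"ty":0,"tz":0,"ax":0,"ay":0,"az":0}
  ]
}}

```text
time_s: 10.8
tcp_pos: [0.4126, -0.2547, 0.1305]
ee_rot: [[-0.0, -0.999, 0.053], [0.0, 0.053, 0.999], [-1.0, 0.0, 0.0]]
wrist_force: [-0.3, -0.5, -1.0]
gripper_width: 0.593
```

{"api": "play_rows", "payload": {
  "commands": [
    {"fingers":1,"tx":0.0015,"ty":0,"tz":0,"ax":0,"ay":0,"az":0},
    {"fingers":1,"tx":0.003,"ty":0,"tz":0,"ax":0,"ay":0,"az":0},
    {"fingers":1,"tx":0.0045,"ty":0,"tz":0,"ax":0,"ay":0,"az":0},
    {"fingers":1,"tx":0.0045,"ty":0,"tz":0,"ax":0,"ay":0,"az":0}
  ]
}}

```text
time_s: 11.13
tcp_pos: [0.4125, -0.2547, 0.1271]
ee_rot: [[-0.0, -0.999, 0.053], [0.0, 0.053, 0.999], [-1.0, 0.0, 0.0]]
wrist_force: [-0.1, 1.1, -0.8]
gripper_width: 0.59
```

{"api": "play_rows", "payload": {
  "commands": [
    {"fingers":1,"tx":0.001,"ty":0,"tz":0,"ax":0,"ay":0,"az":0},
    {"fingers":1,"tx":0.0025,"ty":0,"tz":0,"ax":0,"ay":0,"az":0},
    {"fingers":1,"tx":0.004,"ty":0,"tz":0,"ax":0,"ay":0,"az":0},
    {"fingers":1,"tx":0.004,"ty":0,"tz":0,"ax":0,"ay":0,"az":0}
  ]
}}

```text
time_s: 11.47
tcp_pos: [0.4125, -0.2547, 0.124]
ee_rot: [[-0.001, -0.999, 0.053], [0.0, 0.053, 0.999], [-1.0, 0.001, 0.0]]
wrist_force: [0.5, 0.0, -1.6]
gripper_width: 0.587
```

{"api": "play_rows", "payload": {
  "commands": [
    {"fingers":1,"tx":0.001,"ty":0,"tz":0,"ax":0,"ay":0,"az":0},
    {"fingers":1,"tx":0.002,"ty":0,"tz":0,"ax":0,"ay":0,"az":0},
    {"fingers":1,"tx":0.002,"ty":0,"tz":0,"ax":0,"ay":0,"az":0}
  ]
}}

```text
time_s: 11.72
tcp_pos: [0.4126, -0.2547, 0.1227]
ee_rot: [[-0.0, -0.999, 0.053], [0.0, 0.053, 0.999], [-1.0, 0.0, 0.0]]
wrist_force: [-0.4, 0.0, -0.8]
gripper_width: 0.59
```

{"api": "play_rows", "payload": {
  "commands": [
    {"fingers":1,"tx":0.001,"ty":0,"tz":0,"ax":0,"ay":0,"az":0},
    {"fingers":1,"tx":0.002,"ty":0,"tz":0,"ax":0,"ay":0,"az":0},
    {"fingers":1,"tx":0.002,"ty":0,"tz":0,"ax":0,"ay":0,"az":0}
  ]
}}

```text
time_s: 11.97
tcp_pos: [0.413, -0.2549, 0.1215]
ee_rot: [[0.001, -0.999, 0.052], [-0.0, 0.052, 0.999], [-1.0, -0.001, -0.0]]
wrist_force: [0.2, -0.2, -0.5]
gripper_width: 0.59
```

{"api": "play_rows", "payload": {
  "commands": [
    {"fingers":1,"tx":0.001,"ty":0,"tz":0,"ax":0,"ay":0,"az":0},
    {"fingers":1,"tx":0.002,"ty":0,"tz":0,"ax":0,"ay":0,"az":0},
    {"fingers":1,"tx":0.002,"ty":0,"tz":0,"ax":0,"ay":0,"az":0}
  ]
}}

```text
time_s: 12.22
tcp_pos: [0.4132, -0.255, 0.1206]
ee_rot: [[0.001, -0.999, 0.052], [-0.001, 0.052, 0.999], [-1.0, -0.001, -0.001]]
wrist_force: [-0.7, -0.6, 5.8]
gripper_width: 0.593
```

Contact came at about 7 N (5.8 plus the ring's weight offset) at TCP z 0.1206, which is shoulder 3. I'll press slightly further and hold.

{"api": "play_rows", "payload": {
  "commands": [
    {"fingers":1,"tx":0.001,"ty":0,"tz":0,"ax":0,"ay":0,"az":0},
    {"fingers":1,"tx":0.001,"ty":0,"tz":0,"ax":0,"ay":0,"az":0},
    {"fingers":1,"tx":0.001,"ty":0,"tz":0,"ax":0,"ay":0,"az":0},
    {"fingers":1,"tx":0.001,"ty":0,"tz":0,"ax":0,"ay":0,"az":0},
    {"fingers":1,"tx":0.001,"ty":0,"tz":0,"ax":0,"ay":0,"az":0}
  ]
}}

```text
time_s: 12.63
tcp_pos: [0.4132, -0.255, 0.1201]
ee_rot: [[0.001, -0.999, 0.052], [-0.001, 0.052, 0.999], [-1.0, -0.001, -0.001]]
wrist_force: [-1.7, 1.3, 4.9]
gripper_width: 0.592
```

```bash
python3 - <<'E'
from h import *
p,c,s=shot('side'); print(s['wrist_force'],s['tcp_pos']); im=cv2.cvtColor(p['image'],cv2.COLOR_RGB2BGR)
cv2.imwrite('pics/s3z.png',cv2.resize(im[120:240,320:440],None,fx=4.5,fy=4.5,interpolation=cv2.INTER_CUBIC))
E
```

```text
[-1.73337585  1.26119356  4.85831149] [ 0.41321757 -0.25502937  0.12010589]
```

View pics/s3z.png

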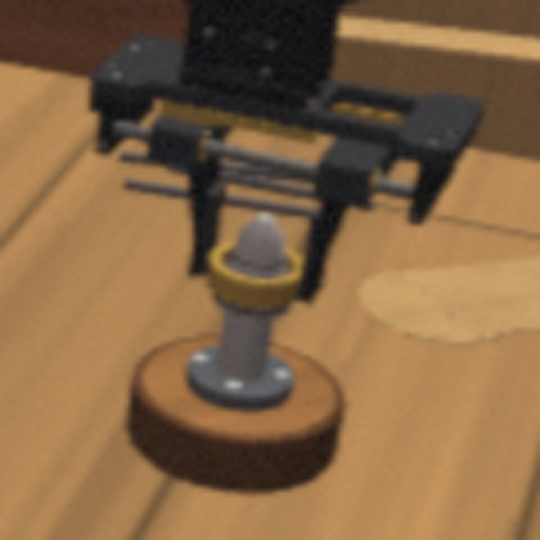

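The ring is level on the lowest (widest) shoulder, at zoom (255,277). The force reading is noisy at 5–6 N, so I'll press 1.2 mm more to be sure.

{"api": "play_rows", "payload": {
  "commands": [
    {"fingers":1,"tx":0.0008,"ty":0,"tz":0,"ax":0,"ay":0,"az":0},
    {"fingers":1,"tx":0.0016,"ty":0,"tz":0,"ax":0,"ay":0,"az":0},
    {"fingers":1,"tx":0.0016,"ty":0,"tz":0,"ax":0,"ay":0,"az":0},
    {"fingers":1,"tx":0.0016,"ty":0,"tz":0,"ax":0,"ay":0,"az":0},
    {"fingers":1,"tx":0.0016,"ty":0,"tz":0,"ax":0,"ay":0,"az":0}
  ]
}}

```text
time_s: 13.1
tcp_pos: [0.4132, -0.255, 0.1191]
ee_rot: [[0.001, -0.999, 0.052], [-0.001, 0.052, 0.999], [-1.0, -0.001, -0.001]]
wrist_force: [-1.5, 0.8, 8.5]
gripper_width: 0.588
```

{"api": "play_rows", "payload": {
  "commands": [
    {"fingers":1,"tx":0,"ty":0,"tz":0,"ax":0,"ay":0,"az":0},
    {"fingers":1,"tx":0,"ty":0,"tz":0,"ax":0,"ay":0,"az":0},
    {"fingers":1,"tx":0,"ty":0,"tz":0,"ax":0,"ay":0,"az":0}
  ]
}}

```text
time_s: 13.35
tcp_pos: [0.4132, -0.255, 0.1191]
ee_rot: [[0.001, -0.999, 0.052], [-0.001, 0.052, 0.999], [-1.0, -0.001, -0.001]]
wrist_force: [-1.7, 1.9, 7.4]
gripper_width: 0.588
```

The reading is about 8 N with the spring giving, so step 3 stopped it and it goes in the 3-stud compartment. Lifting off.

{"api": "play_rows", "payload": {
  "commands": [
    {"fingers":1,"tx":-0.01,"ty":0,"tz":0,"ax":0,"ay":0,"az":0},
    {"fingers":1,"tx":-0.03,"ty":0,"tz":0,"ax":0,"ay":0,"az":0},
    {"fingers":1,"tx":-0.06,"ty":0,"tz":0,"ax":0,"ay":0,"az":0},
    {"fingers":1,"tx":-0.1,"ty":0,"tz":0,"ax":0,"ay":0,"az":0},
    {"fingers":1,"tx":-0.13,"ty":0,"tz":0,"ax":0,"ay":0,"az":0}
  ]
}}

```text
time_s: 13.77
tcp_pos: [0.4125, -0.2547, 0.2169]
ee_rot: [[0.0, -0.999, 0.053], [0.0, 0.053, 0.999], [-1.0, -0.0, 0.0]]
wrist_force: [1.0, 0.2, -0.1]
gripper_width: 0.59
```

```bash
python3 - <<'E'
from h import *
rows([.615,-.01,.215],177)
p,c,s=shot('top'); print(ray([[312,199],[285,198],[257,197]],.004,c).round(3))
E
```

```text
t [ 0.0026 -0.2524  0.34  ] a [-0.0001  0.      0.    ] tcp [ 0.4125 -0.2547  0.2169]
[[ 0.611 -0.08   0.004]
 [ 0.616 -0.     0.004]
 [ 0.621  0.082  0.004]]
```

{"api": "play_rows", "payload": {
  "commands": [
    {"fingers":1,"tx":0,"ty":-0.126,"tz":0.17,"ax":0,"ay":0,"az":0},
    {"fingers":1,"tx":0,"ty":-0.126,"tz":0.17,"ax":0,"ay":0,"az":0},
    {"fingers":1,"tx":0,"ty":-0.126,"tz":0.17,"ax":0,"ay":0,"az":0},
    {"fingers":1,"tx":0,"ty":-0.126,"tz":0.17,"ax":0,"ay":0,"az":0},
    {"fingers":1,"tx":0,"ty":-0.126,"tz":0.17,"ax":0,"ay":0,"az":0}
  ]
}}

```text
time_s: 14.23
tcp_pos: [0.5171, -0.1286, 0.2148]
ee_rot: [[0.001, -0.999, 0.048], [0.001, 0.048, 0.999], [-1.0, -0.001, 0.001]]
wrist_force: [-0.6, -0.2, -0.9]
gripper_width: 0.585
```

{"api": "play_rows", "payload": {
  "commands": [
    {"fingers":1,"tx":0,"ty":-0.126,"tz":0.17,"ax":0,"ay":0,"az":0},
    {"fingers":1,"tx":0,"ty":-0.126,"tz":0.17,"ax":0,"ay":0,"az":0},
    {"fingers":1,"tx":0,"ty":-0.126,"tz":0.17,"ax":0,"ay":0,"az":0},
    {"fingers":1,"tx":0,"ty":-0.126,"tz":0.17,"ax":0,"ay":0,"az":0},
    {"fingers":1,"tx":0,"ty":-0.126,"tz":0.17,"ax":0,"ay":0,"az":0}
  ]
}}

```text
time_s: 14.65
tcp_pos: [0.618, -0.0057, 0.2138]
ee_rot: [[0.001, -0.999, 0.048], [0.001, 0.048, 0.999], [-1.0, -0.001, 0.001]]
wrist_force: [-1.1, -0.5, -1.1]
gripper_width: 0.593
```

{"api": "play_rows", "payload": {
  "commands": [
    {"fingers":1,"tx":0,"ty":0,"tz":0,"ax":0,"ay":0,"az":0},
    {"fingers":1,"tx":0,"ty":0,"tz":0,"ax":0,"ay":0,"az":0},
    {"fingers":1,"tx":0,"ty":0,"tz":0,"ax":0,"ay":0,"az":0}
  ]
}}

```text
time_s: 14.9
tcp_pos: [0.6139, -0.0109, 0.215]
ee_rot: [[-0.001, -0.999, 0.054], [-0.0, 0.054, 0.999], [-1.0, 0.001, -0.0]]
wrist_force: [-0.5, -0.9, -1.7]
gripper_width: 0.588
```

```bash
python3 - <<'E'
from h import *
p,c,s=shot('wrist'); save(p,'w6.png'); print(s['tcp_pos'])
E
```

```text
[ 0.61391524 -0.0108575   0.21502567]
```

View pics/w6.png

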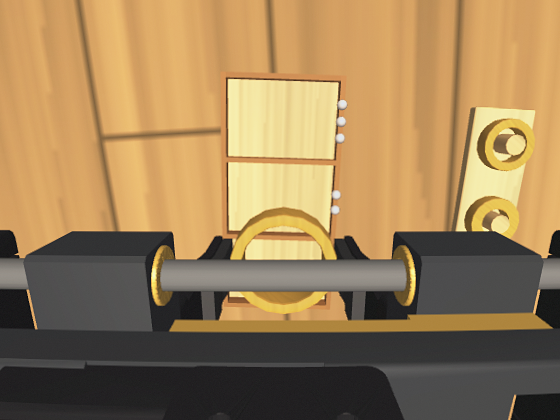

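The 3-stud compartment has its inner corners at about (228,79), (340,82), (336,158) and (228,156). Its studs are at (341,104–139), with the 2-stud compartment just below it.

```bash
python3 - <<'E'
from h import *
p,c,s=shot('wrist')
w=ray([[228,79],[340,82],[336,158],[228,156]],.008,c)[:,:2]; print(w.round(4),w.mean(0))
d=w[0]-w[1]+w[3]-w[2]; print('yaw x axis',np.degrees(np.arctan2(d[1],d[0])),np.linalg.norm(w[0]-w[1]),np.linalg.norm(w[1]-w[2]))
rows([*w.mean(0),.12],np.degrees(np.arctan2(d[1],d[0]))+180)
E
```

```text
[[ 0.6622 -0.1215]
 [ 0.5526 -0.1129]
 [ 0.5579 -0.0386]
 [ 0.6689 -0.0466]] [ 0.6104029  -0.07990226]
yaw x axis -4.297917992696679 0.1098710484547183 0.07443709269668483
t [ 0.1274 -0.     -0.0919] a [ 0.0067 -0.     -0.0001] tcp [ 0.6141 -0.0111  0.2155]
```

{"api": "play_rows", "payload": {
  "commands": [
    {"fingers":1,"tx":0.03,"ty":0,"tz":-0.05,"ax":0.0067,"ay":0,"az":0},
    {"fingers":1,"tx":0.06,"ty":0,"tz":-0.092,"ax":0.0067,"ay":0,"az":0},
    {"fingers":1,"tx":0.11,"ty":0,"tz":-0.092,"ax":0.0067,"ay":0,"az":0},
    {"fingers":1,"tx":0.16,"ty":0,"tz":-0.092,"ax":0.0067,"ay":0,"az":0},
    {"fingers":1,"tx":0.2,"ty":0,"tz":-0.092,"ax":0.0067,"ay":0,"az":0}
  ]
}}

```text
time_s: 15.42
tcp_pos: [0.6096, -0.0807, 0.0636]
ee_rot: [[-0.001, -0.997, 0.077], [0.0, 0.077, 0.997], [-1.0, 0.001, 0.0]]
wrist_force: [-0.6, -0.0, -1.9]
gripper_width: 0.593
```

{"api": "play_rows", "payload": {
  "commands": [
    {"fingers":1,"tx":0,"ty":0,"tz":0,"ax":0,"ay":0,"az":0},
    {"fingers":1,"tx":0,"ty":0,"tz":0,"ax":0,"ay":0,"az":0},
    {"fingers":1,"tx":0,"ty":0,"tz":0,"ax":0,"ay":0,"az":0}
  ]
}}

```text
time_s: 15.67
tcp_pos: [0.6129, -0.0793, 0.0677]
ee_rot: [[0.004, -0.997, 0.073], [-0.0, 0.073, 0.997], [-1.0, -0.004, -0.0]]
wrist_force: [-0.1, 0.7, -0.7]
gripper_width: 0.59
```

```bash
python3 - <<'E'
from h import *
rows([.6104,-.080,.028],175.7)
E
```

```text
t [ 0.0529  0.0034 -0.0011] a [ 0.0006 -0.      0.0013] tcp [ 0.6129 -0.0793  0.0677]
```

{"api": "play_rows", "payload": {
  "commands": [
    {"fingers":1,"tx":0.015,"ty":0.001,"tz":-0.001,"ax":0,"ay":0,"az":0},
    {"fingers":1,"tx":0.03,"ty":0.001,"tz":-0.001,"ax":0,"ay":0,"az":0},
    {"fingers":1,"tx":0.042,"ty":0.001,"tz":-0.001,"ax":0,"ay":0,"az":0},
    {"fingers":1,"tx":0.047,"ty":0.001,"tz":-0.001,"ax":0,"ay":0,"az":0},
    {"fingers":1,"tx":0.047,"ty":0.001,"tz":-0.001,"ax":0,"ay":0,"az":0}
  ]
}}

```text
time_s: 16.08
tcp_pos: [0.6095, -0.0797, 0.0287]
ee_rot: [[-0.003, -0.997, 0.074], [-0.0, 0.074, 0.997], [-1.0, 0.003, -0.0]]
wrist_force: [-0.1, 0.6, -1.4]
gripper_width: 0.592
```

{"api": "play_rows", "payload": {
  "commands": [
    {"fingers":1,"tx":0,"ty":0,"tz":0,"ax":0,"ay":0,"az":0},
    {"fingers":1,"tx":0,"ty":0,"tz":0,"ax":0,"ay":0,"az":0},
    {"fingers":1,"tx":0,"ty":0,"tz":0,"ax":0,"ay":0,"az":0}
  ]
}}

```text
time_s: 16.33
tcp_pos: [0.6109, -0.0796, 0.0306]
ee_rot: [[0.001, -0.997, 0.074], [-0.0, 0.074, 0.997], [-1.0, -0.001, 0.0]]
wrist_force: [0.7, -0.4, -0.8]
gripper_width: 0.588
```

Now lowering in millimetre steps until it touches.

{"api": "play_rows", "payload": {
  "commands": [
    {"fingers":1,"tx":0.001,"ty":0,"tz":0,"ax":0,"ay":0,"az":0},
    {"fingers":1,"tx":0.002,"ty":0,"tz":0,"ax":0,"ay":0,"az":0},
    {"fingers":1,"tx":0.003,"ty":0,"tz":0,"ax":0,"ay":0,"az":0},
    {"fingers":1,"tx":0.003,"ty":0,"tz":0,"ax":0,"ay":0,"az":0}
  ]
}}

```text
time_s: 16.67
tcp_pos: [0.6104, -0.0796, 0.0278]
ee_rot: [[-0.0, -0.997, 0.074], [0.0, 0.074, 0.997], [-1.0, 0.0, 0.0]]
wrist_force: [-0.3, -0.3, -1.6]
gripper_width: 0.597
```

{"api": "play_rows", "payload": {
  "commands": [
    {"fingers":1,"tx":0.001,"ty":0,"tz":0,"ax":0,"ay":0,"az":0},
    {"fingers":1,"tx":0.0015,"ty":0,"tz":0,"ax":0,"ay":0,"az":0},
    {"fingers":1,"tx":0.0015,"ty":0,"tz":0,"ax":0,"ay":0,"az":0}
  ]
}}

```text
time_s: 16.92
tcp_pos: [0.6104, -0.0797, 0.0266]
ee_rot: [[-0.0, -0.997, 0.074], [0.0, 0.074, 0.997], [-1.0, 0.0, -0.0]]
wrist_force: [0.5, 0.4, -1.5]
gripper_width: 0.593
```

{"api": "play_rows", "payload": {
  "commands": [
    {"fingers":1,"tx":0.0007,"ty":0,"tz":0,"ax":0,"ay":0,"az":0},
    {"fingers":1,"tx":0.0013,"ty":0,"tz":0,"ax":0,"ay":0,"az":0},
    {"fingers":1,"tx":0.0013,"ty":0,"tz":0,"ax":0,"ay":0,"az":0}
  ]
}}

```text
time_s: 17.17
tcp_pos: [0.6105, -0.0797, 0.0261]
ee_rot: [[0.0, -0.997, 0.074], [-0.0, 0.074, 0.997], [-1.0, -0.0, -0.0]]
wrist_force: [-0.1, -0.7, 2.1]
gripper_width: 0.594
```

It touches at about 3 N. I'm releasing with a partial opening, then rising.

{"api": "play_rows", "payload": {
  "commands": [
    {"fingers":-0.4,"tx":0,"ty":0,"tz":0,"ax":0,"ay":0,"az":0},
    {"fingers":-0.4,"tx":0,"ty":0,"tz":0,"ax":0,"ay":0,"az":0},
    {"fingers":-0.4,"tx":0,"ty":0,"tz":0,"ax":0,"ay":0,"az":0},
    {"fingers":-0.4,"tx":0,"ty":0,"tz":0,"ax":0,"ay":0,"az":0},
    {"fingers":-0.4,"tx":0,"ty":0,"tz":0,"ax":0,"ay":0,"az":0}
  ]
}}

```text
time_s: 17.58
tcp_pos: [0.6105, -0.0796, 0.0258]
ee_rot: [[0.0, -0.997, 0.074], [0.0, 0.074, 0.997], [-1.0, -0.0, 0.0]]
wrist_force: [-0.5, 0.4, 0.2]
gripper_width: 0.697
```

{"api": "play_rows", "payload": {
  "commands": [
    {"fingers":-0.4,"tx":-0.01,"ty":0,"tz":0,"ax":0,"ay":0,"az":0},
    {"fingers":-0.4,"tx":-0.03,"ty":0,"tz":0,"ax":0,"ay":0,"az":0},
    {"fingers":-0.4,"tx":-0.07,"ty":0,"tz":0,"ax":0,"ay":0,"az":0},
    {"fingers":-0.4,"tx":-0.12,"ty":0,"tz":0,"ax":0,"ay":0,"az":0},
    {"fingers":-0.4,"tx":-0.17,"ty":0,"tz":0,"ax":0,"ay":0,"az":0}
  ]
}}

```text
time_s: 18.0
tcp_pos: [0.6098, -0.0798, 0.1546]
ee_rot: [[-0.002, -0.997, 0.074], [-0.0, 0.074, 0.997], [-1.0, 0.002, -0.0]]
wrist_force: [0.3, 0.4, -0.7]
gripper_width: 0.701
```

{"api": "play_rows", "payload": {
  "commands": [
    {"fingers":-0.4,"tx":0,"ty":0,"tz":0.09,"ax":0,"ay":0,"az":0},
    {"fingers":-0.4,"tx":0,"ty":0,"tz":0.09,"ax":0,"ay":0,"az":0},
    {"fingers":-0.4,"tx":0,"ty":0,"tz":0.09,"ax":0,"ay":0,"az":0},
    {"fingers":-0.4,"tx":0,"ty":0,"tz":0.09,"ax":0,"ay":0,"az":0},
    {"fingers":-0.4,"tx":0,"ty":0,"tz":0.09,"ax":0,"ay":0,"az":0}
  ]
}}

```text
time_s: 18.42
tcp_pos: [0.6152, -0.0124, 0.1535]
ee_rot: [[-0.0, -0.997, 0.073], [-0.0, 0.073, 0.997], [-1.0, 0.0, -0.0]]
wrist_force: [0.2, 0.1, 0.0]
gripper_width: 0.696
```

```bash
python3 - <<'E'
from h import *
p,c,s=shot('wrist'); save(p,'w7.png'); print(s['tcp_pos']); ringfit(p,c,.020)
E
```

```text
[ 0.61521902 -0.01239892  0.1534668 ]
ring_a 0.86 uv [538. 146.] circle 0.3935 -0.0439 d 0.0556
ring_a 0.82 uv [532. 219.] circle 0.4001 0.0251 d 0.0527
ring_a 0.78 uv [296. 103.] circle 0.6106 -0.0783 d 0.0518
```

View pics/w7.png

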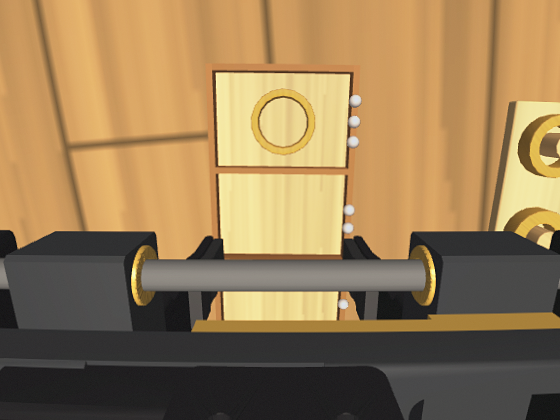

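The ring lies flat at (283,122), centred in the 3-stud compartment and let go. Handing in.

```bash
python3 -c "
from h import *
print(job.finish_job())"
```

```text
the job is handed in; nothing more can be done
None
```

I sized the ring from the slab and laid it flat in the three-stud compartment. The job is handed in; the interface gives no verdict.

- **Gauge:** the ring slid freely past steps 1 and 2 and stopped at step 3, so its bore is 40 mm. I pressed it until the mandrel began to give. The wrist force read 7–8.5 N there, about 9 N with the ring's weight added, and I held it for more than 0.2 s.
- **Placing:** it touched the tray floor at about 3 N and was let go with a partial finger opening.
- **Last checks:** the closing wrist picture shows the ring lying flat at about (0.611, −0.078). That is within 2 mm of the compartment centre I measured, (0.610, −0.080). The gripper was clear above the tray, and both board rings were still on their dowels. I did not look again at the mallet, pot or tin, but never went near them.
- **Readings that wavered:** the force readings jittered by about 1 N. At the first contact on shoulder 3 they read 5–6 N, so I pressed a little further to be sure. No check failed or disagreed.

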